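# Make the drum carder ready for the next batt

## Task

Get the drum carder ready for use after its cleaning: screw all four red wing bolts of the drum bearings down clockwise until each is fully home on its end stop, and only then crank the drum round until its brass seam strip is at the very top, and leave it there. Take every carding tool that hangs on the rack off its hook and stand it head down in the wooden caddy, and do not disturb the ornament, the needle pot or the picture frame.

Things in the scene. Friction and masses are not known exactly. Their poses are not given: they have to be found in the camera images.
- carder: drum carder, fixed. Origin on the table under the middle of the axle; x away from the robot, y left. Base 330 x 280 mm, x from -115 to 215 mm. Grey bearing blocks at y = +-115 mm, 170 x 32 mm, top z = 135 mm, middle hump to 143 mm. Axle along y at z = 125 mm. Blue drum 170 mm across, 100 mm wide, top z = 211 mm. Crank arm at y = -181 to -188 mm. All else but the bolts is below 150 mm
- bolt_a (a joint): turn of the red wing bolt on the left bearing, robot side, rad: 0 = loose, 3.0 = home on its end stop; grows clockwise seen from above; starts at 0.2 to 1.2. Captive and stiff (0.12 N m), stays where left; sinks 1.6 mm per rad as it is screwed in, until its flange is flush on the block
- bolt_a_grip (a point): grip point on the upright axis of that bolt (left bearing, robot side); turns with it: own x along the two wings (40 mm tip to tip, 9 mm thick, 28 mm high, from 17 mm below to 11 mm above this point). At home it is at z = 158 mm, 23 mm above the block
- bolt_b (a joint): turn of the red wing bolt on the left bearing, far side, rad: 0 = loose, 3.0 = home on its end stop; grows clockwise seen from above; starts at 0.2 to 1.2. Captive and stiff (0.12 N m), stays where left; sinks 1.6 mm per rad as it is screwed in, until its flange is flush on the block
- bolt_b_grip (a point): grip point on the upright axis of that bolt (left bearing, far side); turns with it: own x along the two wings (40 mm tip to tip, 9 mm thick, 28 mm high, from 17 mm below to 11 mm above this point). At home it is at z = 158 mm, 23 mm above the block
- bolt_c (a joint): turn of the red wing bolt on the right (crank-side) bearing, robot side, rad: 0 = loose, 3.0 = home on its end stop; grows clockwise seen from above; starts at 0.2 to 1.2. Captive and stiff (0.12 N m), stays where left; sinks 1.6 mm per rad as it is screwed in, until its flange is flush on the block
- bolt_c_grip (a point): grip point on the upright axis of that bolt (right (crank-side) bearing, robot side); turns with it: own x along the two wings (40 mm tip to tip, 9 mm thick, 28 mm high, from 17 mm below to 11 mm above this point). At home it is at z = 158 mm, 23 mm above the block
- bolt_d (a joint): turn of the red wing bolt on the right (crank-side) bearing, far side, rad: 0 = loose, 3.0 = home on its end stop; grows clockwise seen from above; starts at 0.2 to 1.2. Captive and stiff (0.12 N m), stays where left; sinks 1.6 mm per rad as it is screwed in, until its flange is flush on the block
- bolt_d_grip (a point): grip point on the upright axis of that bolt (right (crank-side) bearing, far side); turns with it: own x along the two wings (40 mm tip to tip, 9 mm thick, 28 mm high, from 17 mm below to 11 mm above this point). At home it is at z = 158 mm, 23 mm above the block
- drum (a joint): turn of the big drum with its axle and crank, rad: 0 (or any whole turn, 6.283) = seam at the very top; grows as the drum's top moves away from the robot. No stops, either way, 0.2 N m of drag, stays where left. Starts at 1.6 to 4.7, the seam underneath or out of sight
- seam (a point): middle of the seam of the big drum: a brass strip 16 mm wide straight across the blue, pin-covered drum, the only gap in its pins; 85 mm from the axle. Its own z points outward, its own y along the axle
- crank_handle (a point): centre of the crank handle: dark wooden sleeve, 19 mm across, 92 mm long, along the carder's y, free to spin on its pin. 240 mm right of the carder's middle, 52 mm outside the crank arm; circles the axle at 55 mm radius. Can be pinched from above and led round. A quarter turn from the seam: with the seam at the top it points to the robot, level with the axle
- rack: fixed wooden rack with three steel hooks. Origin on the table under its rail; hooks point along its -x. Rail along y, 14 x 24 mm, centre z = 250 mm; posts at y = +-110 mm, 266 mm high. Hooks of 6.6 mm wire at y = +65, 0, -65 mm, to x = -66 mm, tips turned up 10 mm; tools hang at x = -45 mm. To free one: lift it 13 to 15 mm, then take it 40 mm or more along -x
- doffer: doffing pick: dark wooden handle, blade of bright steel 16 x 12 x 55 mm; may be absent. 150 mm long, 70 g, hangs head down. Origin: middle of its lower end; z up the handle, y across its width, x through its thickness (along the hook wire). Handle 26 mm wide, 12 mm thick; slot 14 x 26 mm, 112 to 138 mm above the origin
- doffer_grip (a point): on the doffer's handle, 115 mm above its origin, 35 mm below its top: where to pinch it across its 26 mm width, from above
- brush: cleaning brush: light wooden handle and head 44 mm wide, dark bristles on the front, 22 mm thick in all; may be absent. 150 mm long, 70 g, hangs head down. Origin: middle of its lower end; z up the handle, y across its width, x through its thickness (along the hook wire). Handle 26 mm wide, 12 mm thick; slot 14 x 26 mm, 112 to 138 mm above the origin
- brush_grip (a point): on the brush's handle, 115 mm above its origin, 35 mm below its top: where to pinch it across its 26 mm width, from above
- flicker: flick carder: brown wooden handle, head 48 mm wide and 15 mm thick with a blue pin-covered pad; may be absent. 150 mm long, 70 g, hangs head down. Origin: middle of its lower end; z up the handle, y across its width, x through its thickness (along the hook wire). Handle 26 mm wide, 12 mm thick; slot 14 x 26 mm, 112 to 138 mm above the origin
- flicker_grip (a point): on the flicker's handle, 115 mm above its origin, 35 mm below its top: where to pinch it across its 26 mm width, from above
- caddy: loose open wooden tool caddy, 0.9 kg, 145 x 120 mm, 105 mm high, walls and floor 5 mm; two 5 mm dividers make three compartments in a row along its x, centres at x = -46.7, 0, +46.7 mm, each 41 mm (x) by 110 mm (y), open at the top. Origin: centre of its underside
- yurt: small white yurt ornament, 80 mm across, 62 mm high, bystander; origin under its centre
- needle_pot: dark pot with felting needles, 56 mm across, bystander; origin under its centre
- frame: flat picture frame 150 x 110 x 22 mm, bystander; origin under its centre

How it is judged:
By the outcome, as a careful person would: the job done as asked, in the order asked, and still so for the second after the job is handed in, with the robot touching nothing.
Of doffer, brush, flicker only 2 to 3 are there at a start; the rules pass over those that are not, and their reading is None.
At some moment in a run one of caddy may be knocked a few centimetres aside while the robot is not near it.
Once in a run the grip may slacken for a moment while it holds something.
It also fails if it takes over 210 s, if anything falls off the work surface, if the arm or the gripper's body presses on something with over 40 N, if the wrist force passes 120 N, or if a joint passes its speed limit or range.

## Robot

A 6-joint arm with a two-finger parallel gripper is mounted at the origin on the work surface. World frame = base frame: x ahead of the robot, y to its left, z up, the work surface at z = 0. Lengths are in mm, angles in rad, forces in N, time in s.
With the tool pointing down it reaches from about 375 to 925 mm from the base axis. Payload 5.7 kg.
Tool frame: the origin (TCP) lies at the very end of the fingers, on their centre line; the grasp point (between the pads) lies 19 mm behind it; z points along the fingers, y is the line along which they close (so a half turn about z gives the same grasp; the last joint's range is limited). The gripper opens to 85 mm and grips with 20 to 120 N. Pads are 22 mm wide; open, the fingers measure 114 mm over their backs; the gripper's body (76 mm by 85 mm) begins 54 mm behind the grasp point. The pads swing forward as they close: fully open they stand 13 mm farther back than shut.
Start: joints at [1.205, 0.359, 1.51, -0, 1.272, -0.115], TCP at [148.902, 581.198, 231.267] pointing down, gripper open.
Joint ranges: [-2.97, 2.97], [-1.01, 2.36], [0.21, 2.38], [-0.96, 4.11], [0.2, 2.71], [-2.98, 2.98]. Speed limits (rad/s): [2.39, 2.39, 3.14, 3.14, 3.14, 3.14].

## Interface

Orientations are given as a rotation vector (axis times angle).
In Python, from rig import manip gives the robot as it stands. Calls block until the motion is done:
- manip.goto(position, orientation): joint-space move of the TCP to a pose.
- manip.move_linear(position, attitude=None, speed=150): straight line of the TCP; attitude=None keeps the orientation; speed is the mean speed in mm/s.
- manip.movej(angles): joint-space move.
- manip.set_gripper(opening, effort=None): finger opening in mm; effort is the grip in N (None keeps the last); returns when the fingers have stopped.
- manip.sleep(seconds).
- manip.inverse_kinematics(position, orientation): joint angles nearest the present ones, or None.
- manip.sense(): the state.
- manip.get_image(name): name is "scene" or "top" or "wrist"; returns a dict with "pixels" (420x560x3 uint8, red, green, blue), "vertical_fov" (degrees; the focal length in pixels is half the picture's height over the tangent of half this angle, whatever the lens; pixels are square), "cx", "cy" (the principal point, pixels), "pose" (4x4, takes a point from camera to world coordinates). Camera axes: x right, y down, z forward; pixel columns grow to the right and rows downward; lengths in mm; the calibration is good to about 2 mm. The wrist camera is an equidistant fisheye: a pixel r from the principal point sees the ray r / f radians off the axis. A picture is of the moment at which its call begins. There is no depth.
A pose or a line that the arm cannot do raises manip.PlanningError and nothing moves.
- manip.finish_job(): hands the job in; it is judged then, once.
The state is a dict: "time_s": time; "qpos": joint angles; "qd": joint speeds; "effort": joint torques, N m; "tcp_pos": TCP position; "ee_rot": TCP orientation; "wrist_force": force on the tool from outside, world axes, zero at the start; "moment": the same for the moment, N m; "finger_gap": finger opening in mm; "grasp_force": force on a finger pad.
Only numpy, scipy, OpenCV 4.12 (cv2) and the standard library are available. Lean on these libraries where they do the work, as an engineer would, in place of code of your own. Each camera call takes 0.05 s, during which the arm holds its last target. There are 200 camera calls.

## Working session

There is one attempt and no reset: what is moved stays moved. The work goes in short steps, each a Python script; the robot and the scene stay as the last script left them, time stands still between calls to the robot, and variables do not carry over. Pictures are saved under pics/ and viewed, at most 14 in all, crops included, and the job is handed in when it is done.

```bash
ls; mkdir -p pics
cat > h.py <<'E'
import numpy as np, cv2
from rig import manip
from scipy.spatial.transform import Rotation as R
def snap(name, fn=None):
    d=manip.get_image(name)
    if fn:
        cv2.imwrite(f'pics/{fn}.png', d['pixels'][:,:,::-1]); np.savez(f'pics/{fn}.npz',**d)
    return d
def load(fn): return dict(np.load(f'pics/{fn}.npz'))
def ray(d,u,v):
    H=d['pixels'].shape[0]; f=H/2/np.tan(np.radians(float(d['vertical_fov']))/2)
    x,y=u-float(d['cx']),v-float(d['cy'])
    if d.get('fish',False):
        r=np.hypot(x,y); t=r/f; s=np.sin(t)/max(r,1e-9); c=np.array([x*s,y*s,np.cos(t)])
    else: c=np.array([x/f,y/f,1.])
    P=d['pose']; return P[:3,3],P[:3,:3]@c
def atz(d,u,v,z):
    o,r=ray(d,u,v); return o+r*(z-o[2])/r[2]
def proj(d,p,fish=False):
    P=d['pose']; c=P[:3,:3].T@(np.asarray(p,float)-P[:3,3])
    H=d['pixels'].shape[0]; f=H/2/np.tan(np.radians(float(d['vertical_fov']))/2)
    if fish:
        r=np.hypot(c[0],c[1]); t=np.arctan2(r,c[2]); k=f*t/r
    else: k=f/c[2]
    return np.array([float(d['cx'])+c[0]*k,float(d['cy'])+c[1]*k])
E
python3 - <<'E'
from h import *
for n in ['scene','top','wrist']:
    d=snap(n,n+'0'); print(n,d['vertical_fov'],d['cx'],d['cy'],d['pose'].round(2).tolist())
s=manip.sense(); print(s)
E
```

```text
pics
rig.py
scene 42.59498529542512 282.379836006077 217.6190589100334 [[0.08, 0.72, -0.69, 1514.9], [1.0, -0.05, 0.06, -77.71], [0.0, -0.69, -0.73, 1127.83], [0.0, 0.0, 0.0, 1.0]]
top 50.8684560699901 284.641847608962 208.85707242373803 [[0.01, -0.98, 0.19, 307.8], [-1.0, -0.01, 0.0, -36.64], [-0.0, -0.19, -0.98, 1480.33], [0.0, 0.0, 0.0, 1.0]]
wrist 65.70646984690485 282.5621618182534 209.93876514272898 [[0.25, 0.92, 0.32, 67.15], [0.97, -0.23, -0.08, 602.18], [-0.0, 0.33, -0.95, 374.18], [0.0, 0.0, 0.0, 1.0]]
{'time_s': 0.15, 'qpos': array([ 1.20492817e+00,  3.59327558e-01,  1.51117970e+00, -9.52480600e-06,
        1.27250743e+00, -1.15093486e-01]), 'qd': array([-0.00172005, -0.00244146, -0.00213515,  0.00177386,  0.00036578,
       -0.00142831]), 'effort': array([-5.21340571e-04, -5.28024352e+01, -2.78929996e+01, -1.10866761e-04,
        8.18711997e-03, -6.39102254e-06]), 'tcp_pos': array([148.71125405, 580.73880133, 230.65540976]), 'ee_rot': array([-3.92838837e-01, -3.11660151e+00,  2.17262056e-03]), 'wrist_force': array([ 0.73835345, -0.15564451,  0.72348536]), 'moment': array([-0.04072515, -0.01710206,  0.00839109]), 'grasp_force': 0.0, 'finger_gap': 85.20686984197319}
```

View pics/top0.png

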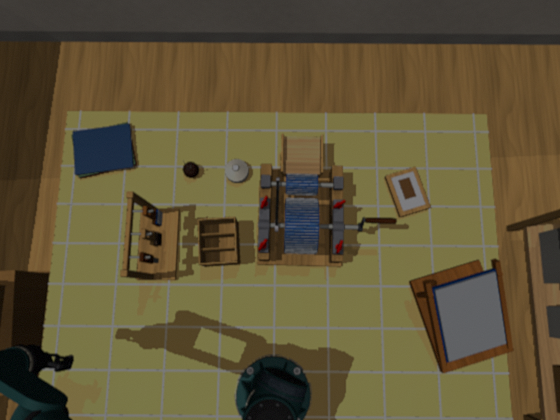

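View pics/scene0.png

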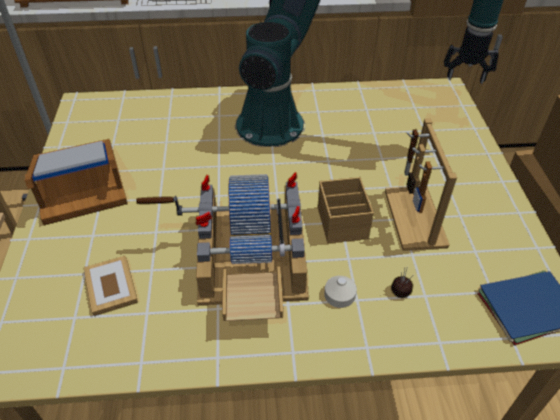

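Run:
```python
from h import *
a=load('top0')
c=a['pixels'][120:290,115:435,::-1]; c=cv2.resize(c,None,fx=2.5,fy=2.5,interpolation=cv2.INTER_CUBIC)
cv2.imwrite('pics/topc.png',c)
for n,u,v,z in [('A',264,246,165),('B',265,203,165),('C',340,246,165),('D',338,203,165),('rackpost?',125,275,250),('rackpost',135,197,266),('caddyc',219,242,105),('handle',380,220,125),('t1',152,215,250),('t2',150,238,250),('t3',150,258,250)]: print(n,atz(a,u,v,z).round())
s=manip.sense(); Rt=R.from_rotvec(s['ee_rot']).as_matrix(); w=load('wrist0')
print((Rt.T@w['pose'][:3,:3]).round(3), Rt.T@(w['pose'][:3,3]-s['tcp_pos']))
print(Rt.round(2))
```

```text
A [449.  28. 165.]
B [580.  27. 165.]
C [ 450. -199.  165.]
D [ 581. -195.  165.]
rackpost? [357. 406. 250.]
rackpost [574. 388. 266.]
caddyc [467. 172. 105.]
handle [ 536. -330.  125.]
t1 [526. 342. 250.]
t2 [460. 344. 250.]
t3 [405. 340. 250.]
[[-0.001 -0.945 -0.327]
 [ 1.    -0.001 -0.001]
 [ 0.    -0.327  0.945]] [  84.35410331    0.32843554 -143.51119904]
[[-0.97  0.25 -0.  ]
 [ 0.25  0.97 -0.  ]
 [ 0.   -0.   -1.  ]]
```

View pics/topc.png

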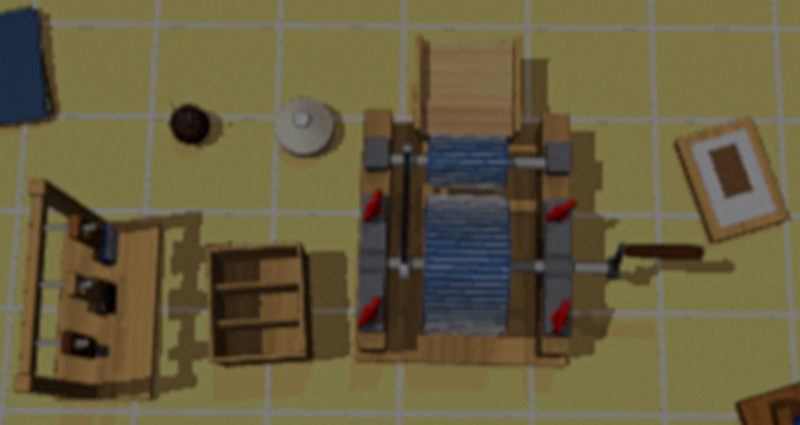

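```bash
cat >> h.py <<'E'
def rv(phi): # tool down, tool x at world yaw phi, y closing line
    c,s=np.cos(phi),np.sin(phi)
    return R.from_matrix(np.array([[c,s,0],[s,-c,0],[0,0,-1.]])).as_rotvec()
def wsnap(fn):
    d=manip.get_image('wrist'); d['fish']=True
    cv2.imwrite(f'pics/{fn}.png', d['pixels'][:,:,::-1]); np.savez(f'pics/{fn}.npz',**d); return d
def big(fn,x0,x1,y0,y1,k,out):
    im=cv2.imread(f'pics/{fn}.png')[y0:y1,x0:x1]; cv2.imwrite(f'pics/{out}.png',cv2.resize(im,None,fx=k,fy=k,interpolation=cv2.INTER_CUBIC))
E
python3 - <<'E'
from h import *
manip.goto([450,240,400],rv(np.pi)); print(manip.sense()['qpos']); wsnap('w1')
manip.goto([510,-100,350],rv(np.pi)); wsnap('w2'); s=manip.sense(); print(s['time_s'],s['qpos'],s['tcp_pos'])
for f in ('w1','w2'): big(f,0,560,0,420,1.42,f+'b')
E
```

```text
[ 3.55468312e-01  1.13526367e-01  1.43242113e+00  3.70296239e-04
  1.59634950e+00 -1.21593078e+00]
3.3333 [-3.24606223e-01  1.51362780e-01  1.50217270e+00  5.54994967e-04
  1.48769609e+00 -1.89691850e+00] [510.2623187  -98.79406783 350.26212624]
```

View pics/w1b.png

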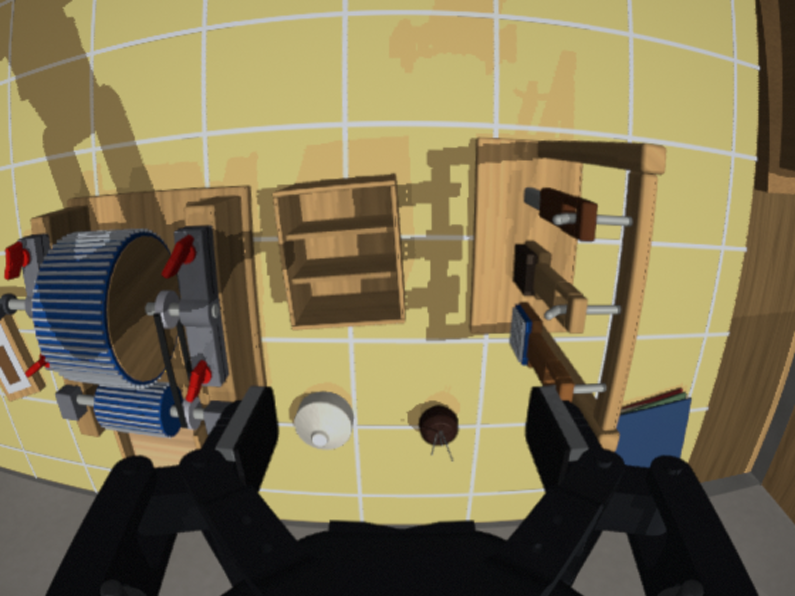

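View pics/w2b.png

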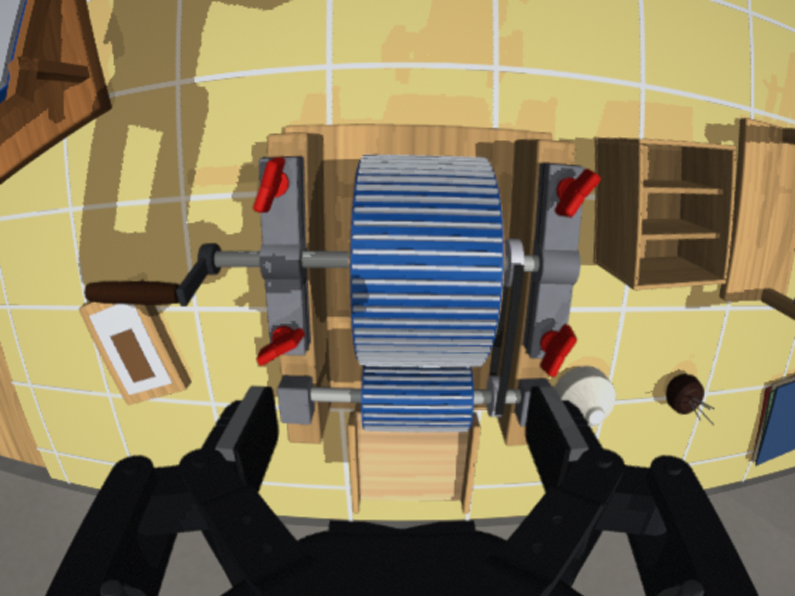

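```bash
cat > fit.py <<'E'
from h import *
from scipy.optimize import differential_evolution
def redmask(d):
    h=cv2.cvtColor(d['pixels'],cv2.COLOR_RGB2HSV)
    return (((h[...,0]<7)|(h[...,0]>173))&(h[...,1]>190)&(h[...,2]>70)).astype(np.uint8)
K=4
def render(d,p,z,win):
    x,y,psi,r=p; x0,x1,y0,y1=win; m=np.zeros(((y1-y0)*K,(x1-x0)*K),np.uint8)
    c,s=np.cos(psi),np.sin(psi)
    box=[(x+c*a*20-s*b*4.5,y+s*a*20+c*b*4.5,z+h) for a in(-1,1) for b in(-1,1) for h in(-17,11)]
    t=np.linspace(0,2*np.pi,16); fl=[(x+r*np.cos(q),y+r*np.sin(q),z+h) for q in t for h in(-23,-17)]
    for P in (box,fl):
        u=(np.array([proj(d,q,True) for q in P])-[x0,y0]+.5)*K
        cv2.fillConvexPoly(m,cv2.convexHull(u.astype(np.int32)),1)
    return cv2.resize(m.astype(np.float32),(x1-x0,y1-y0),interpolation=cv2.INTER_AREA)
def fit(d,x,y,z):
    u=proj(d,(x,y,z),True).astype(int); win=(max(u[0]-32,0),u[0]+32,max(u[1]-32,0),u[1]+32)
    M=redmask(d)[win[2]:win[3],win[0]:win[1]].astype(np.float32)
    f=lambda p: np.abs(render(d,p,z,win)-M).sum()/M.sum()
    r=differential_evolution(f,[(x-12,x+12),(y-12,y+12),(0,np.pi),(6,15)],seed=0,maxiter=40,popsize=12)
    return r.x,r.fun
E
python3 - <<'E'
from fit import *
d=load('w2')
k=1.42
# guess from pixels at z 161.7
G={}
for n,(u,v) in dict(a=(577,193),b=(558,350),c=(270,185),d=(280,345)).items():
    g=atz(d,u/k,v/k,161.7); p,e=fit(d,g[0],g[1],161.7); G[n]=p; print(n,p.round(2),round(e,3))
import json; json.dump({n:list(map(float,p)) for n,p in G.items()},open('bolts.json','w'))
P=np.array([G[n][:2] for n in 'abcd']); print('centre',P.mean(0)); print('y-dir',(P[0]+P[1]-P[2]-P[3])/2,'x-dir',(P[1]+P[3]-P[0]-P[2])/2)
# handle: wrist + top + scene triangulation
for f,e1,e2 in (('w2',(85/k,291/k),(178/k,293/k)),('top0',(115+625/2.5,120+249/2.5),(115+703/2.5,120+252/2.5)),('scene0',(138,201),(174,200))):
    q=load(f)
    for z in(125,180): print(f,z,[atz(q,*e,z).round(0)[:2].tolist() for e in(e1,e2)])
w=load('w1')
for n,u,v in [('t_near',573,210),('t_mid',566,307),('t_far',565,390)]: print(n,atz(w,u/k,v/k,265).round(1))
for n,u,v in [('c1',275,188),('c2',396,178),('c3',403,320),('c4',293,327)]: print(n,atz(w,u/k,v/k,105).round(1))
for n,u,v in [('postnear',652,158)]: print(n,atz(w,u/k,v/k,266).round(1))
E
```

```text
a [456.    33.79   2.44   8.4 ] 0.794
b [587.47  31.96   2.87   8.96] 1.064
c [ 452.97 -195.31    2.74    8.47] 0.23
d [ 582.38 -198.94    2.17    8.86] 0.284
centre [519.70145485 -82.12567244]
y-dir [  4.06227991 230.00187395] x-dir [130.44214359  -2.72912756]
w2 125 [[546.0, -415.0], [549.0, -303.0]]
w2 180 [[528.0, -368.0], [530.0, -272.0]]
top0 125 [[537.0, -283.0], [534.0, -380.0]]
top0 180 [[528.0, -273.0], [525.0, -366.0]]
scene0 125 [[480.0, -374.0], [483.0, -280.0]]
scene0 180 [[537.0, -358.0], [540.0, -269.0]]
t_near [402.5 349.6 265. ]
t_mid [467.8 351.3 265. ]
t_far [532.3 360.  265. ]
c1 [403.9 118.7 105. ]
c2 [397.1 235.9 105. ]
c3 [540.3 242.6 105. ]
c4 [548.6 127.5 105. ]
postnear [364.3 404.7 266. ]
```

```bash
python3 -c "
from h import *
big('w1',330,480,90,330,2.5,'w1c')"
```

```text
(no output)
```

View pics/w1c.png

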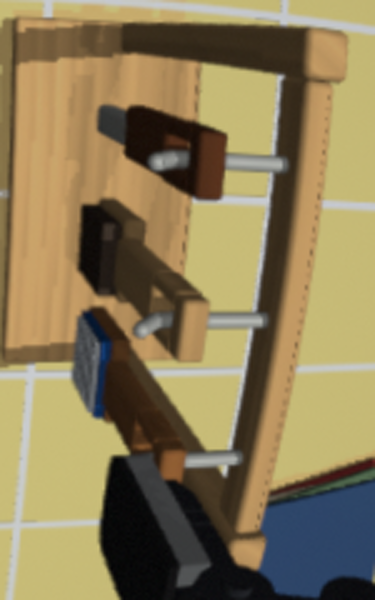

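```bash
sed -i 's/>190)&(h\[...,2\]>70)/>150)\&(h[...,2]>50)/' fit.py
python3 - <<'E'
from fit import *
d=load('w2'); w=load('w1'); M=redmask(d)
n,l,st,ce=cv2.connectedComponentsWithStats(M); print([(s.tolist(),c.round().tolist()) for s,c in zip(st,ce) if 80<s[4]<5000])
import json; G={}
for nme,(u,v) in dict(a=(577,193),b=(558,350),c=(270,185),d=(280,345)).items():
    g=atz(d,u/1.42,v/1.42,161.7); p,e=fit(d,g[0],g[1],161.7); G[nme]=list(map(float,p)); print(nme,p.round(2),round(e,3))
json.dump(G,open('bolts.json','w'))
for n,u,v,z in [('near',211,165,265),('mid',192,325,265),('far',173,470,265),('postN',328,55,266),('postF',250,548,266),('hookN',156,160,263),('hookM',145,325,263),('rootN',287,165,250),('rootM',266,320,250),('rootF',241,459,250)]: print(n,atz(w,330+u/2.5,90+v/2.5,z).round(1))
E
```

```text
[([179, 111, 24, 39, 548], [191.0, 130.0]), ([392, 120, 31, 33, 597], [405.0, 135.0]), ([381, 229, 25, 36, 549], [391.0, 245.0]), ([181, 230, 33, 27, 448], [197.0, 242.0])]
a [456.82  33.34   2.47   9.24] 0.188
b [587.72  31.61   2.86   9.56] 0.244
c [ 452.88 -195.55    2.78    9.06] 0.185
d [ 582.8  -198.96    2.16    9.75] 0.211
near [409.4 361.1 265. ]
mid [471.7 360.5 265. ]
far [536.4 362.2 265. ]
postN [364.8 407.1 266. ]
postF [580.6 408.5 266. ]
hookN [408.8 339.9 263. ]
hookM [472.3 341.6 263. ]
rootN [410.2 401.5 250. ]
rootM [475.6 401.2 250. ]
rootF [542.  401.7 250. ]
```

```bash
cat > bolt.py <<'E'
from fit import *
import json
def turn(n, step=0.2):
    x,y,psi,_=json.load(open('bolts.json'))[n]
    z=161.7-19+2.5
    manip.set_gripper(42)
    manip.goto([x,y,225],rv(psi)); manip.move_linear([x,y,z],speed=120)
    m0=manip.sense()['moment'][2]; manip.set_gripper(0,60)
    s=manip.sense(); print(n,'gap',round(s['finger_gap'],1),'j6',round(s['qpos'][5],2),'f',s['wrist_force'].round(1), 't',round(s['time_s'],1))
    tr=[]; a=0
    while a<3.1:
        a+=step
        manip.goto([x,y,z-1.6*a],rv(psi-a)); s=manip.sense(); m=s['moment'][2]-m0
        tr.append((round(a,2),round(m,2),round(s['wrist_force'][2]),round(s['finger_gap'],1)))
        if abs(m)>0.45: break
    print(tr)
    manip.set_gripper(42); manip.move_linear([x,y,225],speed=200); print('t',manip.sense()['time_s'])
E
python3 -c "
from bolt import *
turn('c')"
```

```text
c gap 7.9 j6 -1.75 f [-2.4 -3.   5.9] t 5.8
[(0.2, np.float64(-0.16), 5, 8.2), (0.4, np.float64(-0.11), 6, 7.9), (0.6, np.float64(-0.15), 6, 8.1), (0.8, np.float64(-0.15), 6, 7.9), (1.0, np.float64(-0.11), 6, 8.2), (1.2, np.float64(-0.21), 5, 8.2), (1.4, np.float64(-0.06), 6, 8.1), (1.6, np.float64(-0.15), 6, 8.0), (1.8, np.float64(-0.11), 6, 7.9), (2.0, np.float64(-0.09), 7, 8.2), (2.2, np.float64(-0.17), 6, 7.9), (2.4, np.float64(-0.14), 7, 8.0), (2.6, np.float64(-0.14), 7, 7.8), (2.8, np.float64(0.36), 0, 10.8), (3.0, np.float64(1.14), 10, 13.9)]
t 11.3333
```

```bash
sed -i 's/if abs(m)>0.45: break/if m>0.3 or s["finger_gap"]>g0+2: break/; s/tr=\[\]; a=0/tr=[]; a=0; g0=s["finger_gap"]/; s/print(tr)/print([tuple(map(float,q)) for q in tr[-5:]])/' bolt.py; python3 -c "
from bolt import *
for n in 'dba': turn(n)
manip.goto([510,-80,350],rv(np.pi)); d=wsnap('w3')
for n,p in json.load(open('bolts.json')).items():
    q,e=fit(d,p[0],p[1],158); print(n,q.round(2),round(e,3))
print(manip.sense()['time_s'])
"
```

```text
d gap 8.2 j6 -1.03 f [-0.9 -0.4  5.5] t 14.7
[(1.4, -0.2, 8.0, 8.1), (1.6, -0.15, 8.0, 7.6), (1.8, -0.18, 7.0, 8.2), (2.0, -0.13, 8.0, 8.1), (2.2, 2.34, 10.0, 7.8)]
t 19.1167
b gap 8.0 j6 -1.35 f [-1.5 -4.1  6.5] t 22.7
[(2.0, -0.1, 11.0, 8.0), (2.2, -0.12, 11.0, 7.9), (2.4, -0.22, 11.0, 8.1), (2.6, -0.08, 12.0, 7.8), (2.8, 1.23, 13.0, 8.1)]
t 28.025
a gap 8.0 j6 -0.98 f [-1.3 -0.6  5.3] t 31.5
[(1.6, -0.15, 7.0, 7.7), (1.8, -0.16, 9.0, 8.2), (2.0, -0.17, 9.0, 7.8), (2.2, -0.15, 8.0, 8.3), (2.4, 0.8, 9.0, 7.9)]
t 36.2167
a [4.5677e+02 3.3300e+01 1.7000e-01 9.4100e+00] 0.177
b [5.8737e+02 3.1560e+01 2.3000e-01 1.0030e+01] 0.219
c [ 4.5232e+02 -1.9551e+02  1.2000e-01  8.9600e+00] 0.175
d [ 5.8297e+02 -1.9827e+02  2.0000e-02  8.7400e+00] 0.229
39.0333
```

```bash
python3 -c "
from bolt import *
x,y=452.5,-195.5; psi=0.12+np.pi; z=158-19+3.5
manip.set_gripper(42); manip.goto([x,y,225],rv(psi)); manip.move_linear([x,y,z],speed=120)
m0=manip.sense()['moment'][2]; manip.set_gripper(0,60)
for a in (0,.07,.14,.21,.28):
    manip.goto([x,y,z],rv(psi-a)); s=manip.sense(); print(a,(s['moment'][2]-m0).round(2),s['finger_gap'].round(1))
    if s['moment'][2]-m0>.5: break
manip.set_gripper(42); manip.move_linear([x,y,225],speed=200); 
manip.goto([455,-80,350],rv(np.pi)); d=wsnap('w4')
for n,p in json.load(open('bolts.json')).items():
    q,e=fit(d,p[0],p[1],158); print(n,q.round(2),round(e,3))
print(manip.sense()['time_s'])
big('w4',0,560,0,420,1.42,'w4b')
"
```

```text
Traceback (most recent call last):
AttributeError: 'float' object has no attribute 'round'
```

```bash
python3 -c "
from bolt import *
x,y=452.5,-195.5; psi=0.12+np.pi; z=158-19+3.5
s=manip.sense(); print(s['tcp_pos'],s['finger_gap'],s['moment'])
m0=0
for a in (0,.07,.14,.21,.28):
    manip.goto([x,y,z],rv(psi-a)); s=manip.sense(); print(a,s['moment'][2],s['finger_gap'])
    if s['moment'][2]-m0>.5: break
manip.set_gripper(42); manip.move_linear([x,y,225],speed=200); 
manip.goto([455,-80,350],rv(np.pi)); d=wsnap('w4')
for n,p in json.load(open('bolts.json')).items():
    q,e=fit(d,p[0],p[1],158); print(n,q.round(2),round(e,3))
print(manip.sense()['time_s'])
big('w4',0,560,0,420,1.42,'w4b')
"
```

```text
[ 453.13895262 -196.40550529  143.30746279] 8.043929580075904 [-0.38640278  0.19290318  0.11823723]
0 0.106743637259733 8.14483052764266
0.07 1.21835785176229 8.101570901192037
a [4.5739e+02 3.3480e+01 2.0000e-01 9.6400e+00] 0.172
b [5.8827e+02 3.1850e+01 2.1000e-01 9.6300e+00] 0.214
c [ 4.5260e+02 -1.9535e+02  9.0000e-02  8.6300e+00] 0.196
d [ 5.8405e+02 -1.9877e+02  2.0000e-02  9.6600e+00] 0.212
43.7333
```

View pics/w4b.png

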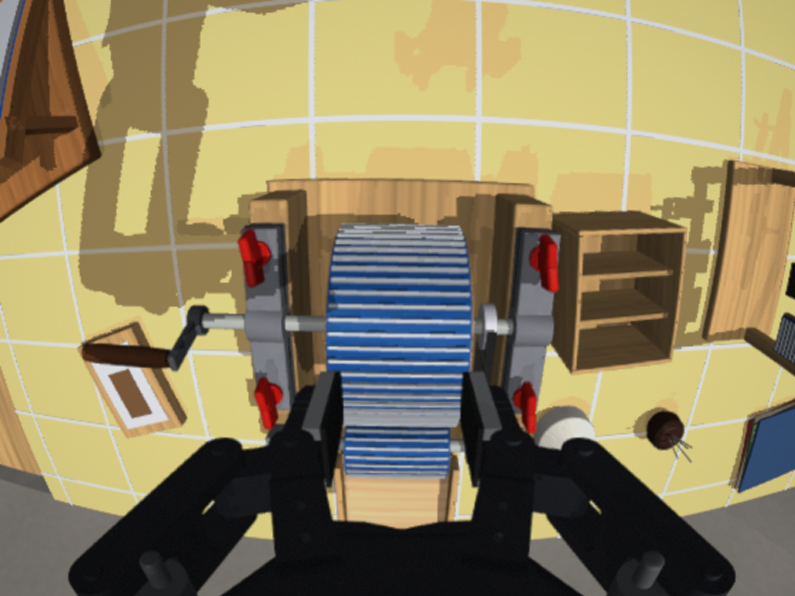

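```bash
cat > crank.py <<'E'
from h import *
C=np.array([520.,-82.3,125.]); yaw=-0.02
ex=np.array([np.cos(yaw),np.sin(yaw),0]); ey=np.array([-np.sin(yaw),np.cos(yaw),0])
def hp(th,y=-240): return C+ey*y-55*np.cos(th)*ex+np.array([0,0,55*np.sin(th)])
def seam(th,y=0): return C+ey*y+85*np.sin(th)*ex+np.array([0,0,85*np.cos(th)])
E
python3 - <<'E'
from crank import *
k=1.42
for f,a,b in (('w2',(87,291),(177,293)),('w4',(84,351),(171,357))):
    d=load(f)
    for th in (1.6,1.7,1.8,1.9,2.0,2.1): print(f,th,(proj(d,hp(th,-286),True)*k).round(),(proj(d,hp(th,-194),True)*k).round(),a,b)
for f,a,b in (('scene0',(138,201),(174,200)),):
    d=load(f)
    for th in (1.6,1.8,2.0,2.2): print(f,th,proj(d,hp(th,-286)).round(),proj(d,hp(th,-194)).round(),a,b)
E
```

```text
w2 1.6 [ 82. 277.] [171. 278.] (87, 291) (177, 293)
w2 1.7 [ 84. 283.] [172. 284.] (87, 291) (177, 293)
w2 1.8 [ 85. 289.] [174. 290.] (87, 291) (177, 293)
w2 1.9 [ 87. 294.] [175. 296.] (87, 291) (177, 293)
w2 2.0 [ 90. 299.] [177. 301.] (87, 291) (177, 293)
w2 2.1 [ 92. 303.] [180. 306.] (87, 291) (177, 293)
w4 1.6 [ 79. 339.] [162. 345.] (84, 351) (171, 357)
w4 1.7 [ 80. 344.] [163. 350.] (84, 351) (171, 357)
w4 1.8 [ 82. 349.] [165. 356.] (84, 351) (171, 357)
w4 1.9 [ 84. 354.] [167. 361.] (84, 351) (171, 357)
w4 2.0 [ 87. 358.] [169. 365.] (84, 351) (171, 357)
w4 2.1 [ 90. 361.] [171. 369.] (84, 351) (171, 357)
scene0 1.6 [135. 195.] [172. 194.] (138, 201) (174, 200)
scene0 1.8 [134. 199.] [171. 198.] (138, 201) (174, 200)
scene0 2.0 [134. 203.] [171. 201.] (138, 201) (174, 200)
scene0 2.2 [134. 207.] [171. 206.] (138, 201) (174, 200)
```

```bash
cat >> crank.py <<'E'
Z=np.array([0,0,19.]); O=rv(np.pi/2+yaw)
def lead(t0,t1):
    manip.set_gripper(50); p=hp(t0,-250)-Z
    manip.goto(p+[0,0,70],O); manip.move_linear(p,speed=150); manip.set_gripper(0,50)
    s=manip.sense(); print('gap',s['finger_gap'],s['wrist_force'].round(1))
    F=[]
    n=int(np.ceil(abs(t1-t0)/0.12))
    for th in np.linspace(t0,t1,n+1)[1:]:
        manip.goto(hp(th,-250)-Z,O); s=manip.sense(); F.append((round(float(th),2),s['wrist_force'].round().astype(int).tolist(),round(float(s['finger_gap']),1)))
    print(F)
    manip.set_gripper(50); manip.move_linear(manip.sense()['tcp_pos']+[0,0,90],speed=200)
def look(fn):
    manip.goto([440,-80,370],rv(np.pi)); d=wsnap(fn); big(fn,0,560,0,420,1.42,fn+'b')
    for th in (-.1,0,.1): print(th,[(proj(d,seam(th,y),True)*1.42).round(1).tolist() for y in(-50,0,50)])
    print(manip.sense()['time_s'])
E
python3 -c "
from crank import *
lead(1.84,0); look('w5')"
```

```text
gap 16.504553920066844 [-0.8 -0.   5. ]
[(1.73, [0, 1, 6], 16.3), (1.61, [1, 1, 6], 16.7), (1.5, [0, 0, 8], 16.3), (1.38, [-1, 0, 8], 16.6), (1.27, [-1, 0, 6], 16.4), (1.15, [-2, -2, 6], 16.5), (1.04, [-3, -1, 4], 16.2), (0.92, [-3, -3, 3], 16.2), (0.8, [-3, -5, 3], 16.5), (0.69, [-3, -5, 2], 16.5), (0.57, [-2, -6, -1], 16.3), (0.46, [-1, -5, -2], 16.5), (0.34, [0, -4, -3], 16.3), (0.23, [0, -6, -3], 16.8), (0.11, [1, -6, -4], 16.2), (0.0, [2, -6, -4], 16.3)]
-0.1 [[331.1, 363.0], [398.6, 364.5], [466.1, 365.1]]
0 [[331.5, 373.3], [398.5, 374.9], [465.4, 375.4]]
0.1 [[332.1, 382.9], [398.3, 384.5], [464.4, 384.9]]
52.375
```

View pics/w5b.png

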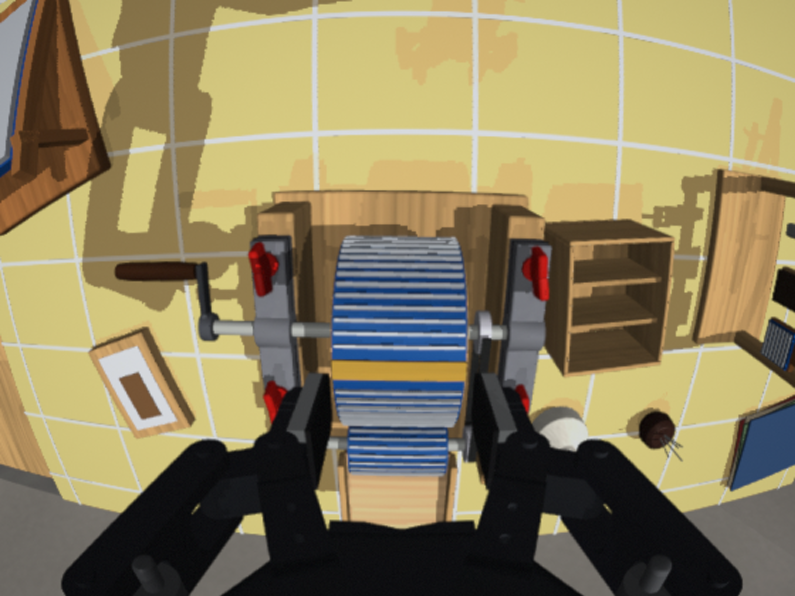

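```bash
cat > seamchk.py <<'E'
from crank import *
def chk(fn):
    d=load(fn); h=cv2.cvtColor(d['pixels'],cv2.COLOR_RGB2HSV)
    m=((h[...,0]>12)&(h[...,0]<28)&(h[...,1]>140)&(h[...,2]>90)).astype(np.uint8); 
    u0=proj(d,seam(0),True).astype(int); w=np.zeros_like(m); w[u0[1]-25:u0[1]+25,u0[0]-25:u0[0]+25]=1; m*=w
    v,u=np.nonzero(m); px=np.array([u.mean(),v.mean()]); print('seam px',px,len(u),v.min(),v.max())
    from scipy.optimize import brentq
    print('theta', brentq(lambda t: proj(d,seam(t),True)[1]-px[1],-.6,.6))
    # shaft: gray profile down columns at carder y=-140..-160 and +150
    for y in (-160,-150,-75,):
        c=proj(d,C+ey*y,True); col=d['pixels'][int(c[1])-14:int(c[1])+15,int(round(c[0]))].astype(int)
        print(y,c.round(1),'rows from',int(c[1])-14,(col.max(1)-col.min(1)).tolist())
E
python3 -c "
from seamchk import *
chk('w5')"
```

```text
seam px [279.71875  260.784375] 640 254 267
theta -0.044859283356523005
-160 [162.7 229.7] rows from 215 [86, 86, 87, 87, 86, 87, 87, 86, 87, 82, 56, 8, 3, 4, 5, 5, 5, 6, 6, 5, 25, 75, 86, 87, 87, 87, 87, 87, 87]
-150 [169.5 229.9] rows from 215 [80, 84, 85, 86, 87, 87, 87, 86, 87, 86, 72, 15, 3, 5, 4, 5, 5, 5, 4, 5, 10, 50, 71, 82, 85, 85, 86, 88, 87]
-75 [223.5 231.5] rows from 217 [53, 53, 52, 52, 52, 51, 50, 49, 47, 38, 11, 3, 3, 4, 3, 4, 3, 2, 3, 3, 14, 42, 48, 48, 49, 49, 50, 48, 48]
```

```bash
python3 -c "
from seamchk import *
manip.goto([560,-80,400],rv(0)); wsnap('w6'); print(manip.sense()['time_s'],manip.sense()['qpos'][5]); chk('w6')"
```

```text
55.1333 1.306540804766737
seam px [283.67041801 219.88424437] 622 214 226
theta -0.03173563299534941
-160 [398.3 198.1] rows from 184 [87, 88, 87, 88, 88, 87, 88, 87, 87, 58, 15, 4, 4, 4, 5, 7, 5, 6, 10, 46, 85, 88, 87, 88, 88, 88, 87, 88, 88]
-150 [391.7 197.9] rows from 183 [70, 70, 70, 71, 76, 79, 80, 78, 79, 76, 36, 6, 4, 5, 5, 5, 5, 5, 4, 8, 37, 73, 81, 88, 88, 83, 77, 76, 76]
-75 [339.7 196.6] rows from 182 [54, 54, 54, 54, 54, 54, 54, 54, 53, 43, 16, 2, 2, 2, 3, 3, 4, 4, 3, 9, 29, 48, 49, 49, 46, 46, 46, 46, 44]
```

```bash
python3 -c "
from seamchk import *
lead(-0.04,0.0)
manip.goto([560,-80,400],rv(0)); wsnap('w7'); chk('w7')
manip.goto([440,-80,370],rv(np.pi)); wsnap('w8'); chk('w8'); print(manip.sense()['time_s'])" | grep -v rows
```

```text
gap 16.4223319097903 [1.  0.5 4.5]
[(0.0, [2, -1, 1], 16.6)]
seam px [283.52755906 217.99055118] 635 212 224
theta -0.00753708258400859
seam px [279.08064516 261.2516129 ] 620 255 267
theta -0.02186024655979207
63.975
```

```bash
python3 -c "
from h import *
manip.set_gripper(46); manip.goto([430,200,400],rv(np.pi)); d=wsnap('w9'); big('w9',190,510,70,330,2.5,'w9b'); print(manip.sense()['time_s'])"
```

```text
65.3333
```

View pics/w9b.png

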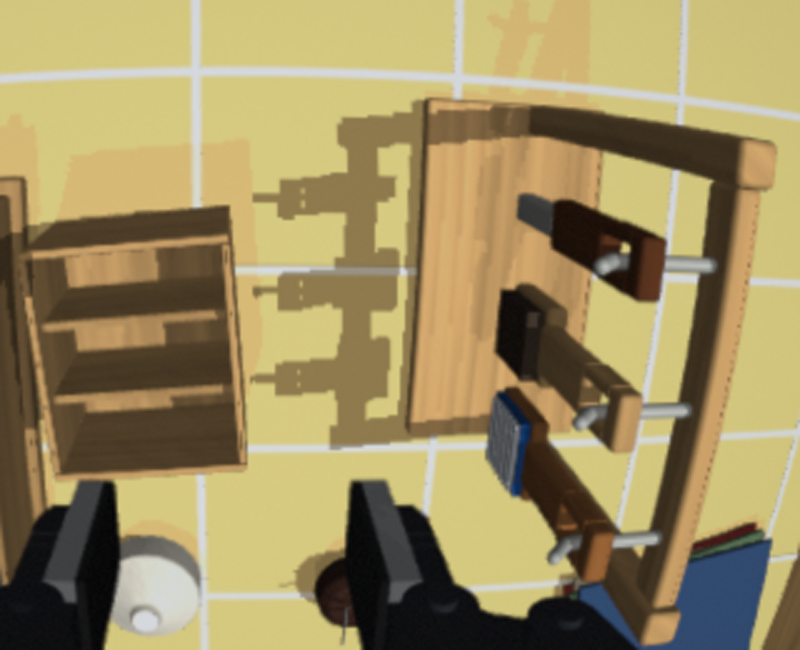

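```bash
python3 -c "
from h import *
d=load('w9')
P=lambda u,v,z: atz(d,190+(u+.5)/2.5-.5,70+(v+.5)/2.5-.5,z).round(1)[:2]
K=[P(25,252,105),P(232,237,105),P(246,467,105),P(57,476,105)]; print(*K, sum(K)/4, (K[2]+K[3]-K[0]-K[1])/2,(K[1]+K[2]-K[0]-K[3])/2)
for z in (262,265): print(P(650,268,z),P(623,422,z),P(597,555,z))
print('posts',P(757,163,266),P(658,625,266),'roots',P(714,265,250),P(690,411,250),P(660,539,250))
"
```

```text
[438.8  82.8] [431.7 199.1] [572.1 207.4] [579.5  90.7] [505.525 145.   ] [140.55   8.1 ] [ -7.25 116.5 ]
[409.4 361.8] [474.5 360.3] [539.6 361.5]
[408.8 360.1] [473.2 358.6] [537.5 359.8]
posts [364.  405.8] [581.7 404. ] roots [409.7 400.9] [475.8 401.5] [541.9 401.6]
```

```bash
cat > tools.py <<'E'
from h import *
def pick(x,y=360.5):
    o=rv(np.pi/2); manip.set_gripper(44,60); manip.goto([x,y,305],o); manip.move_linear([x,y,211],speed=150)
    manip.set_gripper(0,70); s=manip.sense(); print('gap',s['finger_gap'],s['wrist_force'].round(1))
    manip.move_linear([x,y,225],speed=80); manip.move_linear([x,y-52,225],speed=120); s=manip.sense(); print('gap',s['finger_gap'],s['wrist_force'].round(1))
    manip.move_linear([x,y-60,265],speed=150)
def place(cx,cy,yaw,k,z=103):
    p=np.array([cx,cy])+46.7*k*np.array([np.cos(yaw),np.sin(yaw)]); o=rv(np.pi+yaw)
    manip.goto([*p,265],o); s=manip.sense(); print('gap',s['finger_gap'])
    manip.move_linear([*p,150],speed=200); manip.move_linear([*p,z],speed=80); s=manip.sense(); print('gap',s['finger_gap'],s['wrist_force'].round(1))
    manip.set_gripper(42); manip.move_linear([*p,270],speed=200)
def view(fn):
    manip.goto([430,200,400],rv(np.pi)); wsnap(fn); big(fn,190,510,70,330,2.5,fn+'b'); print(manip.sense()['time_s'])
E
python3 -c "
from tools import *
pick(409); place(505.5,145,.06,-1); view('w10')"
```

```text
gap 25.018295894712235 [ 0.4 -0.4  3.9]
gap 25.189996627729432 [ 0.4  0.7 -1. ]
gap 24.861395639040406
gap 25.113893199272315 [-1.  -0.4  3.2]
74.7417
```

View pics/w10b.png

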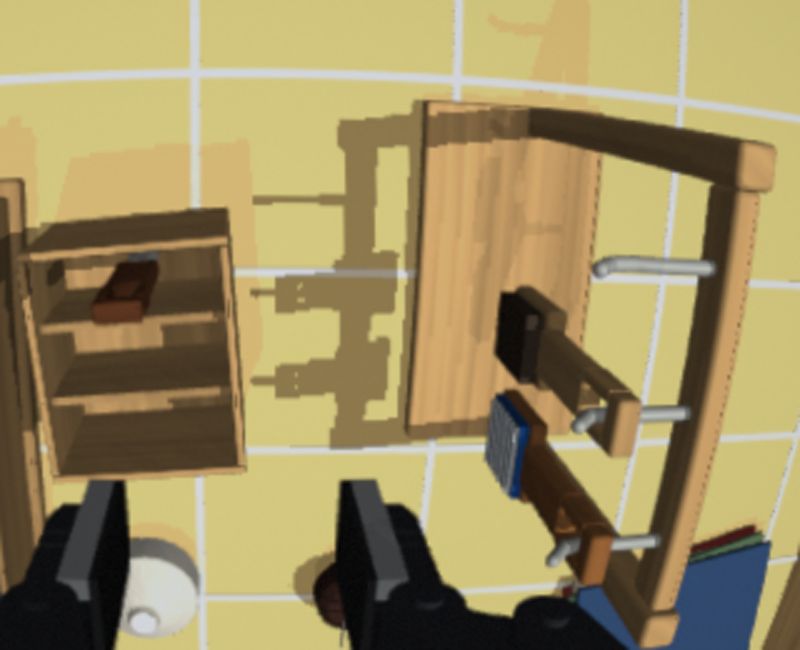

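```bash
python3 -c "
from tools import *
pick(474); place(505.5,145,.06,0); pick(539); place(505.5,145,.06,1); view('w11')
s=manip.sense(); print(s['finger_gap'])"
```

```text
gap 24.968238413835675 [-0.3 -0.1  4.2]
gap 25.205353873895348 [ 0.  -0.1 -1.4]
gap 24.904457302733498
gap 25.06193472987013 [-1.5 -0.4  5.1]
gap 25.42221918884541 [-0.3 -0.6  5. ]
gap 25.458460726581436 [-0.3 -0.7 -1. ]
gap 24.88633293874682
gap 24.717783714582986 [-1.7 -1.   7.9]
92.9333
42.09388197347873
```

```bash
python3 -c "
from h import *
big('w11',0,560,0,420,1.42,'w11f')"
```

```text
(no output)
```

View pics/w11f.png

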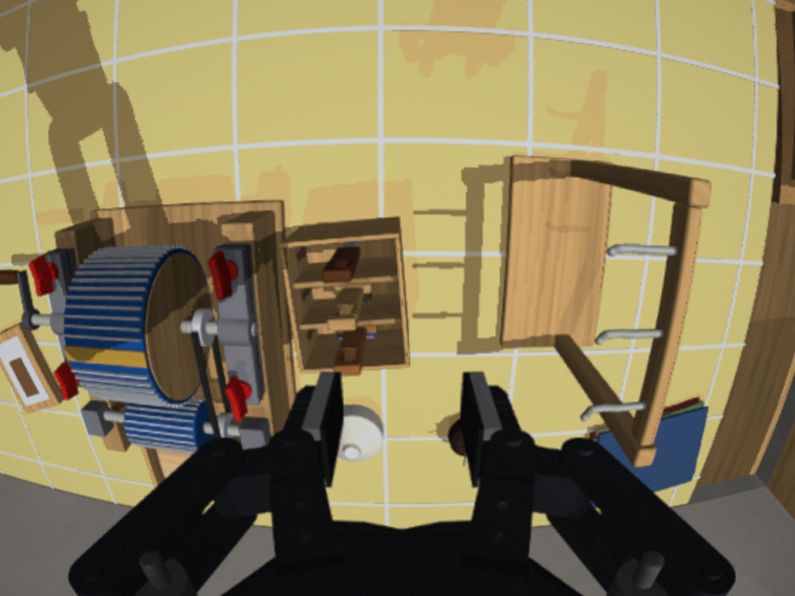

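```bash
python3 -c "
from rig import manip
print(manip.finish_job())"
```

```text
the job is handed in; nothing more can be done
None
```

The job is handed in at about 93 s of the 210 s: all four wing bolts are home on their stops, the drum seam was then set to the top (about 0.015 rad off by camera), all three tools stand head down in the caddy, and the yurt, pot and frame were not touched.

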